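Fit the spring retaining ring that locks the spindle bearing

ROBOT

A 6-joint arm with a two-finger parallel gripper is mounted at the origin on a cart in front of the work surface, level with it; the furniture and walls round the work are solid. World frame = base frame: x ahead of the robot, y to its left, z up, the work surface at z = 0. Lengths are in mm, angles in rad, forces in N, time in s.
With the tool pointing down it reaches from about 250 to 800 mm from the base axis. Payload 8.5 kg.
Tool frame: the origin (TCP) lies at the very end of the fingers, on their centre line; the grasp point (between the pads) lies 19 mm behind it; z points along the fingers, y is the direction in which the jaws open and shut (so a half turn about z gives the same grasp; the last joint's range is limited). The gripper opens to 85 mm and grips with 20 to 120 N. Pads are 22 mm wide; open, the fingers measure 114 mm over their backs; the gripper's body (76 mm by 85 mm) begins 54 mm behind the grasp point. The pads swing forward as they close: fully open they stand 13 mm farther back than shut.
Start: joints at [0, 0.238, -0.013, 1.319, 0, 1.571], TCP at [524.956, -0, 231.276] pointing down, gripper open.
Joint ranges: [-2.66, 2.66], [-1.03, 1.9], [-1.14, 1.46], [-1.82, 2.27], [-1.45, 1.34], [-3.14, 3.14]. Speed limits (rad/s): [2.22, 2.22, 2.79, 3.14, 3.14, 3.14].

INTERFACE

Orientations are given as a 3x3 rotation matrix whose columns are the frame's x, y, z axes.
In Python, from station import sense, grab_frame, calibration, sign_off gives the robot as it stands.
- The arm moves only by the tool play_rows, never from a script. Its argument "commands" is a list that holds one entry, the list of rows, each a list of 7 numbers: the turn, a rotation vector about the tool's x, y, z in degrees, then the shift along the tool's x, y, z in m, then the closure, from 0 (fully open) to 1 (shut). In form: [[[rx, ry, rz, dx, dy, dz, grip], ...]]. A call has 1 to 8 rows; each row shifts and turns the commanded pose from where the row before left it, along the tool's axes as they then stand; what a row does not reach is not made up. A row lasts 1/10 s, in which the tool goes at most 50 mm and 8.59 degrees, less where a joint would pass 70% of its speed; a pose out of reach is approached as far as the arm can. A call with a gripper value outside its range is refused whole. The fingers move at their own pace and stop on an object; the grip force is fixed at half the most. Time passes only in rows, so rows that do not move let the fingers close. It gives the time, the measured TCP pose, the force and the opening at its end, in the units of the state.
- sense(): the state, without advancing time (a new reading comes with each control period).
- grab_frame(name): name is "scene" or "side" or "wrist"; returns (picture, depth): 480x640x3 uint8, red, green, blue; 480x640 float32, mm along the optical axis (not along the pixel's ray), 0 where there is no reading.
- calibration(name): a dict with "fx", "fy", "cx", "cy" (pixels), "R" (3x3) and "t" (3): a world point X has camera coordinates R X + t. Camera axes: x right, y down, z forward; pixel columns grow to the right and rows downward; lengths in mm; the calibration is good to about 2 mm. A picture is of the moment at which its call begins: read the wrist's pose just before it. calibration takes no time and is no camera call; for the wrist camera it gives the pose at the moment of the call.
- sign_off(): hands the job in, once; it reports no verdict.
The state is a dict: "time_s": time; "joint_positions": joint angles; "qvel": joint speeds; "joint_efforts": joint torques, N m; "tool_pos": TCP position; "orientation": TCP orientation; "ft_force": force on the tool from outside, world axes, zero at the start; "ft_torque": the same for the moment, N m; "finger_gap": finger opening in mm.
Only numpy, scipy, OpenCV 4.12 (cv2) and the standard library are available. Lean on these libraries where they do the work, as an engineer would, in place of code of your own. Each camera call takes 0.05 s, during which the arm holds its last target.

TASK

The open spring ring on top of the spindle has to lock the bearing below it. Put the shut fingertips between the ring's two upright eye lugs and open them like circlip pliers to spread the ring, take it down past the shaft's lip until it lies flat on the bearing, and let it contract into the groove; then move clear. Do not disturb the tape roll, the loupe or the screwdriver.

Things in the scene. Friction and masses are not known exactly. Their poses are not given: they have to be found in the camera images.
- groove (a point): Point on the vertical shaft axis at the height of the bearing's flat top face (65 mm above the bench), which is also the groove's lower side. From here up the steel shaft has the groove (diameter 71, 14 mm high), a square-edged lip (diameter 80, 7 mm high) and a pilot (diameter 71, 14 mm high, flat end 35 mm above this point). z is up.
- spindle: Spindle unit fixed to the bench, origin under its centre: grey round flange (diameter 150, 12 high), grey housing (diameter 124, to 52 mm), steel ball bearing with a black seal (diameter 114, flat top at 65 mm), steel shaft (top at 100 mm).
- ring_axis (a point): On the axis of the dark steel spring ring, at its underside. Ring 8 mm thick, about 105 across, bore 73 contracted: too small to pass the lip. It starts contracted round the pilot, lying on the lip, its underside 21 mm above the bearing; seated, its underside lies on the bearing. x points from the ring's solid back to the middle of the open gap between the two lugs, y to the left lug, z up.
- ring: The ring as a whole (loose, about 0.22 kg), same origin and axes as point ring_axis. Its eye lugs are upright plates 24 (x) by 9 (y) mm, tops 44 mm above the ring's underside, centres at x = 60, y = +27.5 and -27.5 mm when contracted. Pressed outward by fingers, the ring clings to them by friction, so take it down with them until it is felt to stop on the bearing.
- lug_left (a point): Middle of the flat inner face of the left eye lug (at ring x = 60, y = +23, 26 mm above the ring's underside when contracted). The gap between the two inner faces is 46 mm contracted, about 75 to 85 mm to pass the lip, 90 mm at the stops. Outward push needed on each lug: about 3 N to start, 8 N fully spread.
- lug_right (a point): Middle of the flat inner face of the right eye lug (ring x = 60, y = -23, 26 mm above the underside).
- ring_left (a joint): Spread of the ring's left arm, rad: 0 contracted, 0.2 at its stop; the arms turn about a point at ring x = -50 mm, so each lug moves out 11 mm per 0.1 rad. Both arms must be at about 0.13 or more to pass the lip. Springs back to 0.
- ring_right (a joint): Spread of the right arm, as for the left arm.
- tape: Bystander: roll of white label tape lying flat, diameter 80, 18 high; origin under its centre. Leave alone.
- loupe: Bystander: black eye loupe, diameter 41, 31 high; origin under its centre. Leave alone.
- driver: Bystander: red-handled screwdriver lying on the bench, 174 long (along its y), 24 thick; origin under its centre. Leave alone.
Mind the look-alikes: they are no part of the job. What is shaped like the ring but blue is not meant.

How it is judged:
By the outcome, as a careful person would: the job done as asked, in the order asked, and still so for the second after the job is handed in, with the robot touching nothing.
It also fails if it takes over 38 s, if anything falls off the work surface, if the arm or the gripper's body presses on something with over 40 N, if the wrist force passes 120 N, or if a joint passes its speed limit or range.

## Working session

There is one attempt and no reset: what is moved stays moved. The work goes in short steps, Python scripts to look and compute and a tool call to move; the robot and the scene stay as the last step left them, time stands still between calls to the robot, and variables do not carry over. Pictures are saved under pics/ and viewed, and the job is handed in when it is done.

Besides the shell and the picture viewer there is one more tool, called after "Call:" as name(argument=value, ...), one argument or row to a line, values as JSON. play_rows: Moves the arm, as the interface text tells. Its arguments: {"type":"object","properties":{"commands":{"type":"array","items":{"type":"array","items":{"type":"array","items":{"type":"number"}}}}},"required":["commands"]}

```bash
ls; mkdir -p pics; python3 - <<'E'
from station import *
import cv2,numpy as np
s=sense();print(s)
for n in("scene","side","wrist"):
    c=calibration(n);print(n,c)
    p,d=grab_frame(n);cv2.imwrite(f"pics/{n}0.png",p[:,:,::-1]);np.savez(f"pics/{n}0.npz",p=p,d=d,**c)
E
```

```text
pics
{'time_s': 0.0, 'joint_positions': array([-8.96529438e-09,  2.38770002e-01, -1.42513711e-02,  1.31918215e+00,
        7.71208541e-06,  1.57082463e+00]), 'qvel': array([-0.00089465, -0.00015406, -0.00052478,  0.00083403,  0.00100442,
        0.00036784]), 'joint_efforts': array([ 1.29771975e-03, -5.38790166e+01,  3.46437156e+01,  1.83730113e-02,
        1.69192181e-04,  6.54446694e-05]), 'tool_pos': array([5.24593128e+02, 2.36136467e-03, 2.30684391e+02]), 'orientation': array([[ 2.83188797e-05,  9.99999009e-01, -1.40719735e-03],
       [ 1.00000000e+00, -2.83080553e-05,  7.71209803e-06],
       [ 7.67225537e-06, -1.40719756e-03, -9.99999010e-01]]), 'ft_force': array([ 0.15141772, -0.39122343,  0.04601985]), 'ft_torque': array([ 0.00345162,  0.00333916, -0.0468577 ]), 'finger_gap': 85.58699432573407}
scene {'fx': 576.4060180782419, 'fy': 576.4060180782419, 'cx': 320.4318425273261, 'cy': 232.28221904059373, 'R': array([[-0.88080246, -0.47296748, -0.02210853],
       [-0.25281273,  0.50926423, -0.82263945],
       [ 0.4003408 , -0.71899354, -0.56813338]]), 't': array([513.75506544, 126.66024898, 990.91089526])}
side {'fx': 523.8763679973725, 'fy': 523.8763679973725, 'cx': 321.11730430611647, 'cy': 243.9793361837183, 'R': array([[ 0.90461187, -0.42616396, -0.00785144],
       [-0.19598376, -0.39951292, -0.89553324],
       [ 0.37850725,  0.81164876, -0.44492535]]), 't': array([-383.85504982,  251.91856769,  653.70470165])}
wrist {'fx': 383.34975853820123, 'fy': 383.34975853820123, 'cx': 320.2279278559611, 'cy': 242.5120806794495, 'R': array([[ 9.99998320e-01,  8.79776773e-04, -1.60794959e-03],
       [ 1.29983614e-03, -9.58905627e-01,  2.83722238e-01],
       [-1.29225967e-03, -2.83723852e-01, -9.58905160e-01]]), 't': array([-525.29341269,  -36.97103984,  379.32554442])}
```

View pics/scene0.png

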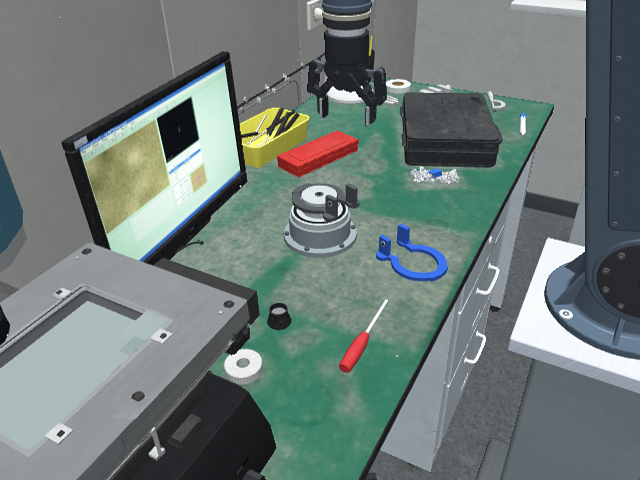

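View pics/side0.png

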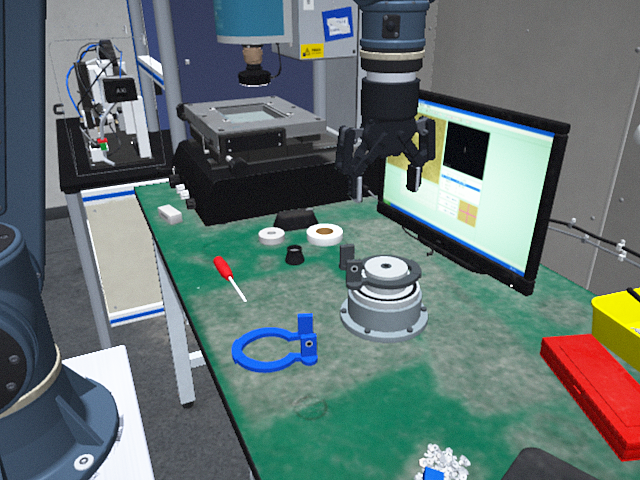

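View pics/wrist0.png

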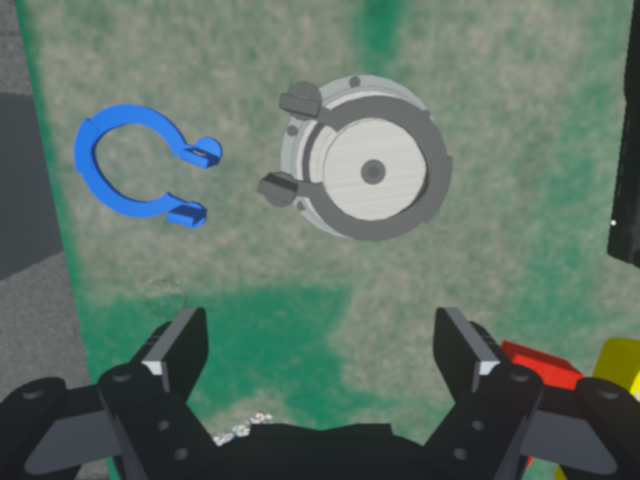

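The wrist view shows the dark ring on the shaft, whose centre is at about (373,172). Its lugs are at about (300,102) and (278,186), pointing back towards the robot. The blue ring at (145,160) is a decoy. Next I'll measure.

```bash
cat > h.py <<'E'
import numpy as np,cv2
def cloud(f):
    z=np.load(f);d=z['d'].astype(float);v,u=np.mgrid[:480,:640]
    P=np.stack([(u-z['cx'])/z['fx']*d,(v-z['cy'])/z['fy']*d,d],-1)
    return (P-z['t'])@z['R'],z['p'],d>0
def ray(f,u,v,h):
    z=np.load(f);R=z['R'];c=-R.T@z['t'];w=R.T@np.array([(u-z['cx'])/z['fx'],(v-z['cy'])/z['fy'],1])
    return c+w*(h-c[2])/w[2]
E
python3 - <<'E'
from h import *
for n in("wrist","scene","side"):
    X,p,ok=cloud(f"pics/{n}0.npz")
    roi=ok&(abs(X[...,0]-560)<130)&(abs(X[...,1]-90)<130)
    # bench & histogram
    z=X[...,2][roi];h,e=np.histogram(z,bins=np.arange(-10,240,4));print(n,[(int(a),int(b)) for a,b in zip(e,h) if b>30])
    near=roi&(X[...,0]>430)
    top=near&(abs(X[...,2]-100)<2.5)&(p.mean(-1)>130)
    if top.sum()>30:
        (cx,cy),r=cv2.minEnclosingCircle(X[top][:,:2].astype(np.float32));print("pilot",cx,cy,r,X[top].mean(0),top.sum())
    lug=near&(X[...,2]>110)&(X[...,2]<140)
    k,l,st,c=cv2.connectedComponentsWithStats(lug.astype(np.uint8))
    for i in range(1,k):
        if st[i,4]>15:
            q=X[l==i];t=q[q[:,2]>125];print("lug",c[i],st[i,4],q.mean(0),"top",len(t),t.mean(0) if len(t) else '',q[:,2].max())
            if len(t)>8: print(cv2.minAreaRect(t[:,:2].astype(np.float32)))
E
```

```text
wrist [(-6, 981), (-2, 43541), (2, 83), (6, 70), (10, 1842), (14, 269), (18, 41), (50, 940), (62, 1584), (66, 325), (82, 271), (86, 423), (90, 4655), (94, 3985), (98, 7801), (102, 51), (106, 40), (110, 41), (114, 38), (118, 47), (122, 56), (126, 668), (130, 497)]
pilot 562.6906127929688 43.9845085144043 35.44840621948242 [562.43846783  45.13152677  99.9584839 ] 7381
lug [299.25859492 104.40807175] 669 [512.85381846  86.80886694 129.22118637] top 630 [512.77714658  86.89041436 129.83605794] 132.07616225657685
((512.7643432617188, 86.96829223632812), (9.067537307739258, 23.912912368774414), 77.88275146484375)
lug [277.2979351  189.28023599] 678 [497.90119436  35.52515057 127.37176695] top 551 [497.62889315  34.84710102 129.6242141 ] 131.81292912910237
((497.42822265625, 34.43705749511719), (9.396289825439453, 23.878841400146484), 69.58684539794922)
scene [(-6, 631), (-2, 6301), (2, 367), (6, 131), (10, 494), (14, 164), (18, 112), (22, 98), (26, 101), (30, 103), (34, 108), (38, 99), (42, 98), (46, 113), (50, 244), (54, 93), (58, 94), (62, 377), (66, 174), (86, 103), (90, 411), (94, 353)
[... 946 characters left out ...]
 431), (98, 778), (102, 58), (106, 70), (110, 65), (114, 63), (118, 71), (122, 67), (126, 98), (130, 34)]
pilot 563.3018188476562 42.557586669921875 36.976985931396484 [561.1701208   40.19887394  99.87536646] 706
lug [347.07216495 249.69587629] 194 [511.91452276  83.53102546 121.50297441] top 71 [512.45583476  84.43240742 128.5429077 ] 131.29633890057613
((512.6380615234375, 85.26884460449219), (11.054808616638184, 23.562889099121094), 84.716796875)
lug [353.74876847 265.26600985] 203 [496.03353807  31.19439906 121.95364676] top 76 [496.61073595  32.19257958 128.7262099 ] 131.2840639306488
((497.34881591796875, 32.987518310546875), (12.080544471740723, 22.628480911254883), 67.80766296386719)
```

Call:
play_rows(
  commands=[
    [[0,0,0,0.03,-0.01,0,1],[0,0,0,0.0307,-0.0095,0,1],[0,0,-8,0,0,0,1],[0,0,-8,0,0,0,1],[0,0,-8,0,0,0,1],[0,0,-8,0,0,0,1],[0,0,-8,0,0,0,1],[0,0,-8,0,0,0,1]],
  ],
)

```text
time_s: 0.95
tool_pos: [505.3, 60.7, 231.0]
orientation: [[-0.747, 0.665, -0.001], [0.665, 0.747, -0.0], [0.0, -0.0, -1.0]]
ft_force: [-0.8, 0.4, -0.7]
finger_gap: 0.1
```

Call:
play_rows(
  commands=[
    [[0,0,-8,0,0,0.01,1],[0,0,-8,0,0,0.02,1],[0,0,-8,0,0,0.02,1],[0,0,-2,0,0,0.01,1],[0,0,0,0,0,0,1]],
  ],
)

```text
time_s: 1.45
tool_pos: [504.3, 60.6, 169.7]
orientation: [[-0.961, 0.275, -0.003], [0.275, 0.961, -0.0], [0.003, -0.001, -1.0]]
ft_force: [0.5, -0.3, -0.6]
finger_gap: -0.1
```

```bash
python3 - <<'E'
from station import *
import cv2,numpy as np
for n in("wrist","scene"):
    s=sense();c=calibration(n)
    p,d=grab_frame(n);cv2.imwrite(f"pics/{n}1.png",p[:,:,::-1]);np.savez(f"pics/{n}1.npz",p=p,d=d,**c)
print(s['tool_pos'],s['orientation'],s['finger_gap'],s['time_s'],s['ft_force'],s['joint_positions'])
from h import *
X,p,ok=cloud("pics/wrist1.npz")
near=ok&(abs(X[...,0]-530)<90)&(abs(X[...,1]-60)<80)
top=near&(abs(X[...,2]-100)<2.5)&(p.mean(-1)>130)
if top.sum()>30:
    print("pilot",cv2.minEnclosingCircle(X[top][:,:2].astype(np.float32)),X[top].mean(0))
lug=near&(X[...,2]>110)&(X[...,2]<140)
k,l,st,c=cv2.connectedComponentsWithStats(lug.astype(np.uint8))
for i in range(1,k):
    if st[i,4]>50:
        q=X[l==i];t=q[q[:,2]>126];print("lug",c[i],st[i,4],t[:,2].mean(),cv2.minAreaRect(t[:,:2].astype(np.float32)))
E
```

```text
[504.93472625  60.65944086 170.75596487] [[-9.60956085e-01  2.76695475e-01 -1.73699671e-03]
 [ 2.76696189e-01  9.60957432e-01 -1.80011031e-04]
 [ 1.61937166e-03 -6.53603064e-04 -9.99998475e-01]] 0.4209404126267078 1.5 [0.64042883 0.13040861 0.32818077] [ 1.19543117e-01  2.39767637e-01 -1.69614149e-01  1.16316061e+00
  2.84254581e-05  3.99897298e-01]
pilot ((561.7466430664062, 44.324283599853516), 35.17461013793945) [548.17683997  44.2607061   99.73275233]
lug [268.3        269.59619048] 1050 129.67467531475518 ((497.186279296875, 34.522159576416016), (9.256868362426758, 24.45567512512207), 69.7785415649414)
lug [371.3320647 270.3358706] 1051 129.75023501785589 ((512.2526245117188, 87.19274139404297), (9.21320629119873, 24.14095687866211), 78.05746459960938)
```

View pics/wrist1.png

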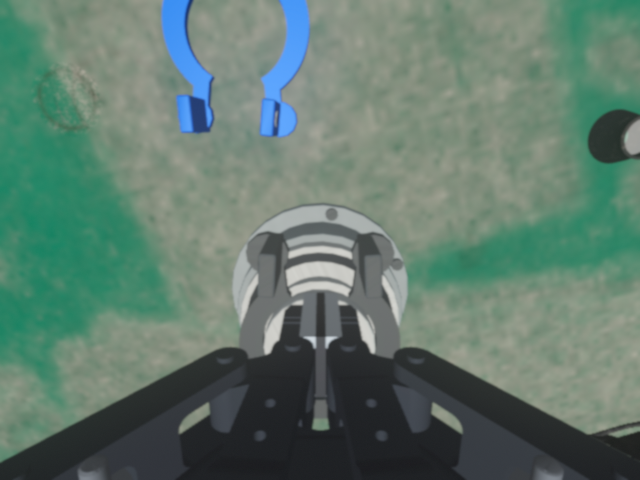

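View pics/scene1.png

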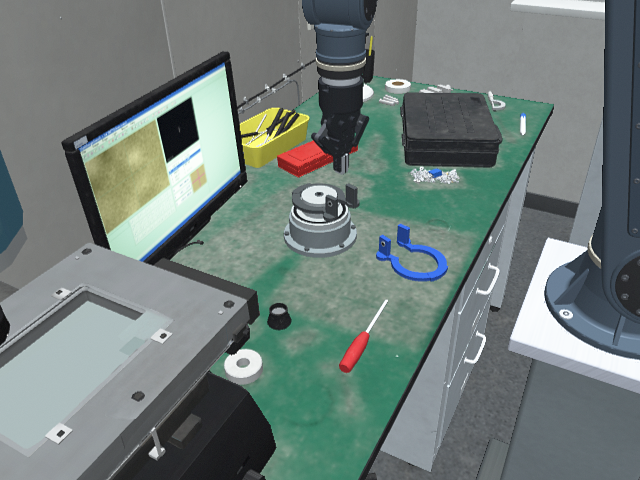

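The wrist view shows the lugs at (268,270) and (371,270), either side of the shut fingertips at x≈320. The lug midpoint is (504.7, 60.9), which matches the TCP, and the angle matches too, so I'll go down.

Call:
play_rows(
  commands=[
    [[0,0,0,0,0,0.02,1],[0,0,0,0,0,0.02,1],[0,0,0,0,0,0.01,1],[0,0,0,0,0,0.01,1],[0,0,0,0,0,0.008,1],[0,0,0,0,0,0,1]],
  ],
)

```text
time_s: 2.15
tool_pos: [505.1, 60.7, 102.7]
orientation: [[-0.961, 0.276, -0.001], [0.276, 0.961, -0.0], [0.001, -0.0, -1.0]]
ft_force: [-0.3, -0.2, 0.8]
finger_gap: 0.1
```

```bash
cat > look.py <<'E'
import sys
from station import *
import cv2,numpy as np
k=sys.argv[1];names=sys.argv[2].split(',')
from h import *
for n in names:
    c=calibration(n);p,d=grab_frame(n);cv2.imwrite(f"pics/{n}{k}.png",p[:,:,::-1]);np.savez(f"pics/{n}{k}.npz",p=p,d=d,**c)
    a={'side':(240,160),'scene':(220,100)}.get(n)
    if a:
        q=p[a[1]:a[1]+180,a[0]:a[0]+240,::-1];cv2.imwrite(f"pics/{n}{k}c.png",cv2.resize(q,(800,600),interpolation=cv2.INTER_CUBIC))
s=sense();print(s['time_s'],s['tool_pos'].round(2),s['finger_gap'],s['ft_force'].round(2),s['ft_torque'].round(3))
E
python3 look.py 2 side,scene
```

```text
2.25 [505.68  60.73 103.62] 0.3126699693696967 [ 0.62  0.09 -0.11] [-0.059  0.011 -0.007]
```

View pics/side2c.png

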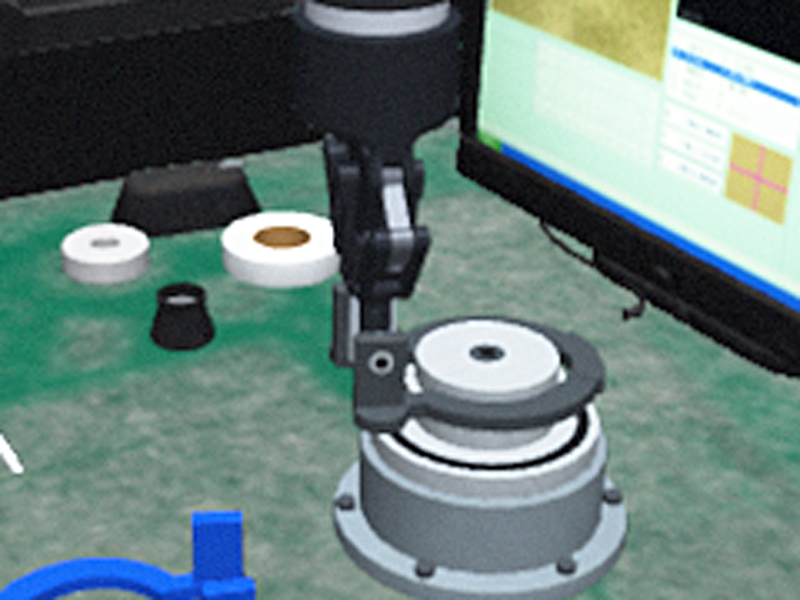

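View pics/scene2c.png

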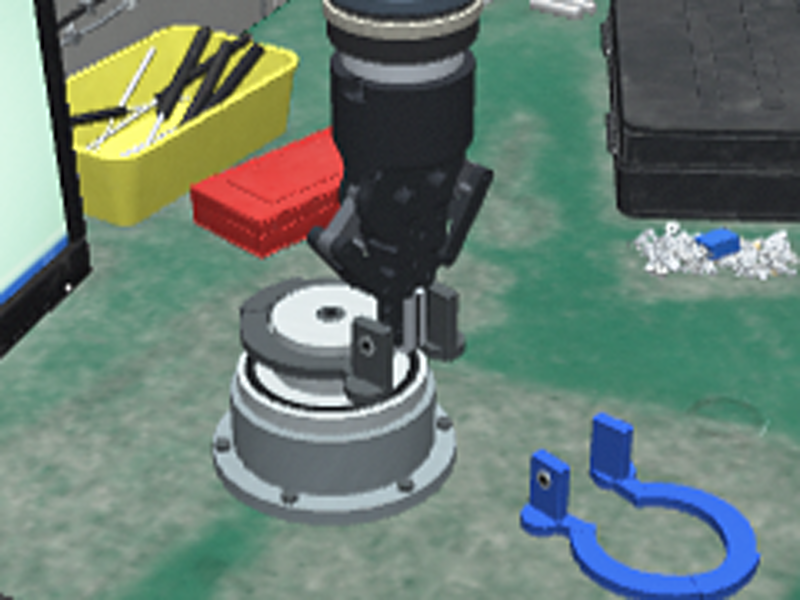

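Both views show the shut fingertips between the lugs, clear of each one. I'll open slowly and lower slightly to offset the tips' retreat.

Call:
play_rows(
  commands=[
    [[0,0,0,0,0,0,0.9],[0,0,0,0,0,0,0.84],[0,0,0,0,0,0,0.8],[0,0,0,0,0,0,0.77],[0,0,0,0,0,0,0.75],[0,0,0,0,0,0,0.73],[0,0,0,0,0,0,0.7],[0,0,0,0,0,0,0.7]],
  ],
)

```text
time_s: 3.05
tool_pos: [505.4, 60.7, 103.3]
orientation: [[-0.961, 0.276, -0.0], [0.276, 0.961, 0.0], [0.0, -0.0, -1.0]]
ft_force: [-0.3, -1.3, 1.1]
finger_gap: 25.7
```

```bash
python3 look.py 3 scene,wrist; python3 look.py 3 side
```

```text
3.15 [505.4   60.68 103.25] 25.535872377019146 [ 0.35 -1.15  1.08] [-0.087  0.051  0.023]
3.2 [505.42  60.7  103.25] 25.209382291909876 [ 0.15 -1.5   0.59] [-0.125  0.013  0.007]
```

View pics/scene3c.png

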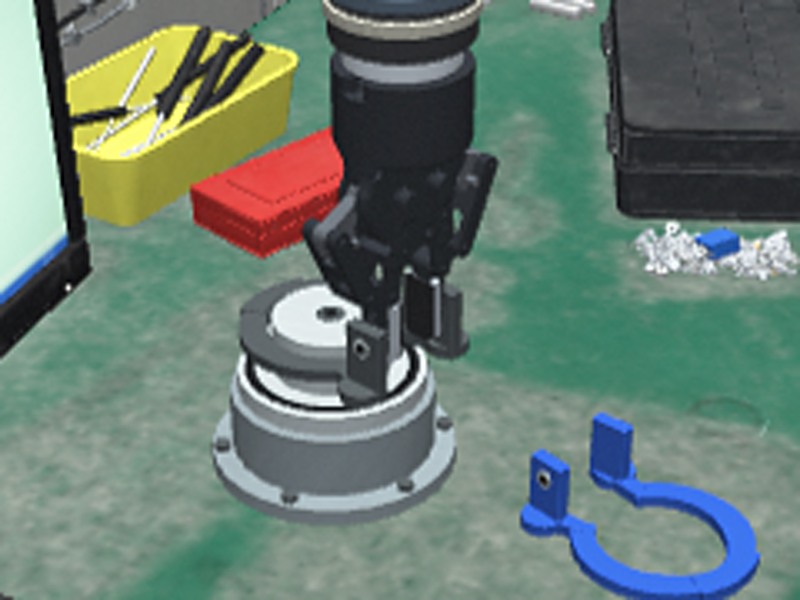

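View pics/wrist3.png

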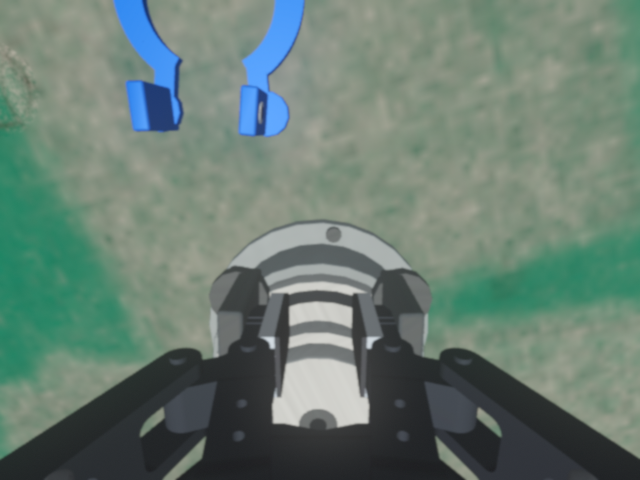

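The wrist view shows both finger backs against the lug faces, at about (262,310) and (380,310), with the ring starting to spread. I'll continue.

Call:
play_rows(
  commands=[
    [[0,0,0,0,0,0.0003,0.65],[0,0,0,0,0,0.0004,0.6],[0,0,0,0,0,0.0005,0.55],[0,0,0,0,0,0.0006,0.5],[0,0,0,0,0,0.0007,0.46],[0,0,0,0,0,0.0008,0.43],[0,0,0,0,0,0.0004,0.4],[0,0,0,0,0,0,0.4]],
  ],
)

```text
time_s: 4.0
tool_pos: [505.5, 60.8, 99.5]
orientation: [[-0.961, 0.276, -0.0], [0.276, 0.961, 0.0], [0.0, 0.0, -1.0]]
ft_force: [-0.5, 0.5, -0.3]
finger_gap: 51.0
```

```bash
cat > meas.py <<'E'
from h import *
import sys
k=sys.argv[1];zt=float(sys.argv[2])  # expected lug top height
X,p,ok=cloud(f"pics/wrist{k}.npz")
near=ok&(abs(X[...,0]-505)<40)&(abs(X[...,1]-60.7)<70)&(abs(X[...,2]-zt)<5)
n,l,st,c=cv2.connectedComponentsWithStats(near.astype(np.uint8))
a=np.array([.276,.961]);b=np.array([-.961,.276]);o=np.array([504.8,60.8])
for i in range(1,n):
    if st[i,4]>40:
        q=X[l==i];e=(q[:,:2]-o);print(c[i].round(),st[i,4],"z med",np.median(q[:,2]).round(1),"along y(tool)",np.percentile(e@a,[2,50,98]).round(1),"x",np.percentile(e@b,[2,50,98]).round(1))
E
python3 look.py 4 wrist,side,scene; python3 meas.py 4 130
```

```text
4.15 [505.47  60.75  99.6 ] 51.20299378054826 [-0.45  0.74 -0.35] [0.123 0.055 0.046]
[208. 335.] 1864 z med 129.1 along y(tool) [-47.5 -39.4 -24.5] x [-10.3   6.4  11.9]
[432. 335.] 1839 z med 129.1 along y(tool) [26.2 41.1 49.3] x [-10.3   6.2  11.4]
```

View pics/wrist4.png

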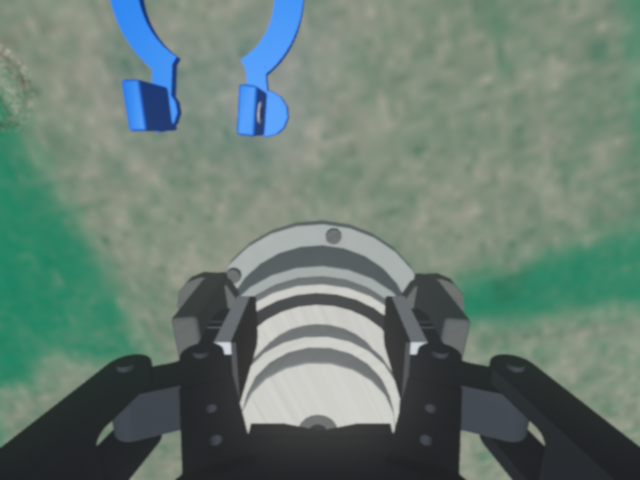

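View pics/scene4c.png

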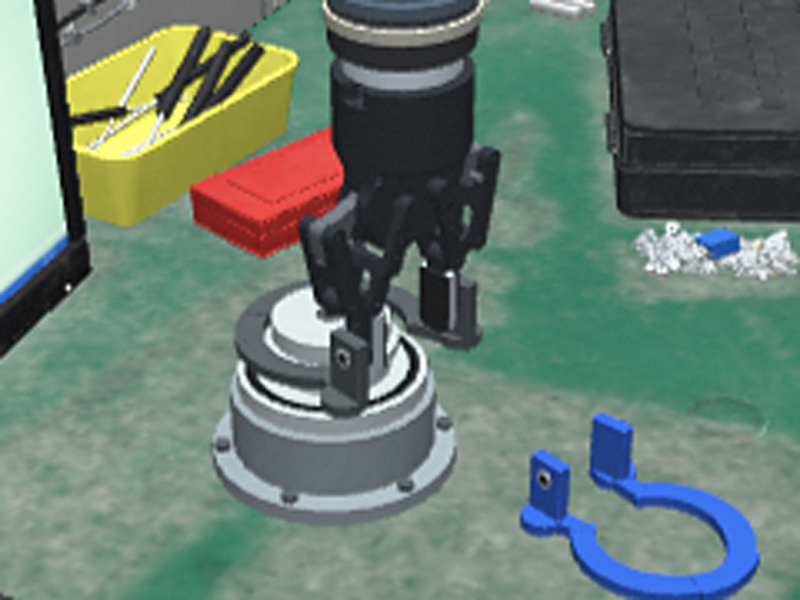

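View pics/side4c.png

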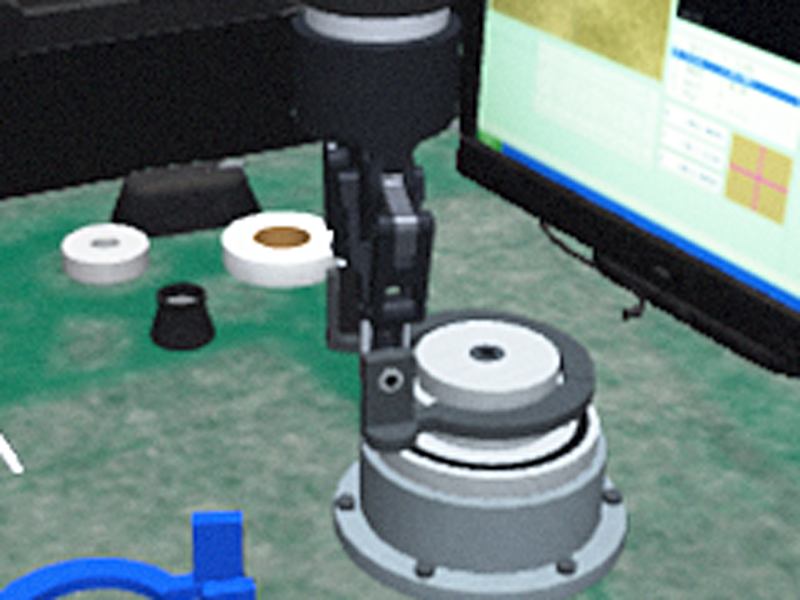

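Each lug's outer face is at ±48.5, so the gap is about 79 mm and symmetric. The ring looks level in both views. I'll spread a little more and start down.

Call:
play_rows(
  commands=[
    [[0,0,0,0,0,0.0005,0.37],[0,0,0,0,0,0.0005,0.35],[0,0,0,0,0,0,0.34],[0,0,0,0,0,0.001,0.34],[0,0,0,0,0,0.001,0.34],[0,0,0,0,0,0.001,0.34],[0,0,0,0,0,0,0.34]],
  ],
)

```text
time_s: 4.85
tool_pos: [505.2, 60.6, 95.4]
orientation: [[-0.961, 0.276, -0.001], [0.276, 0.961, -0.0], [0.0, -0.0, -1.0]]
ft_force: [-1.6, 0.8, 1.0]
finger_gap: 55.7
```

```bash
python3 look.py 5 wrist,side,scene; python3 meas.py 5 127
```

```text
5.0 [505.4   60.64  95.56] 56.161614687697366 [-1.42  0.15  0.07] [ 0.011  0.153 -0.042]
[201. 337.] 1916 z med 125.7 along y(tool) [-50.5 -42.  -27.2] x [-10.3   6.3  12. ]
[440. 337.] 1869 z med 125.7 along y(tool) [28.6 42.  51.9] x [-10.5   6.3  11.4]
```

View pics/scene5c.png

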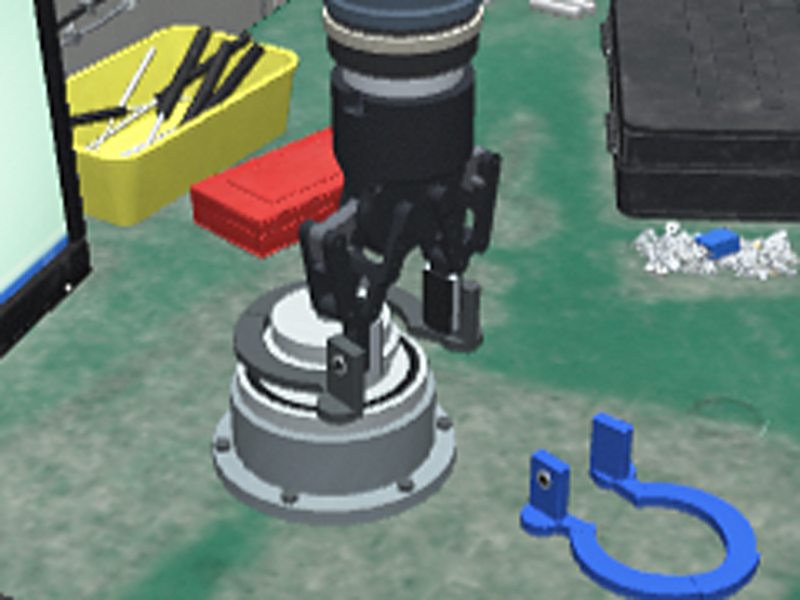

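View pics/side5c.png

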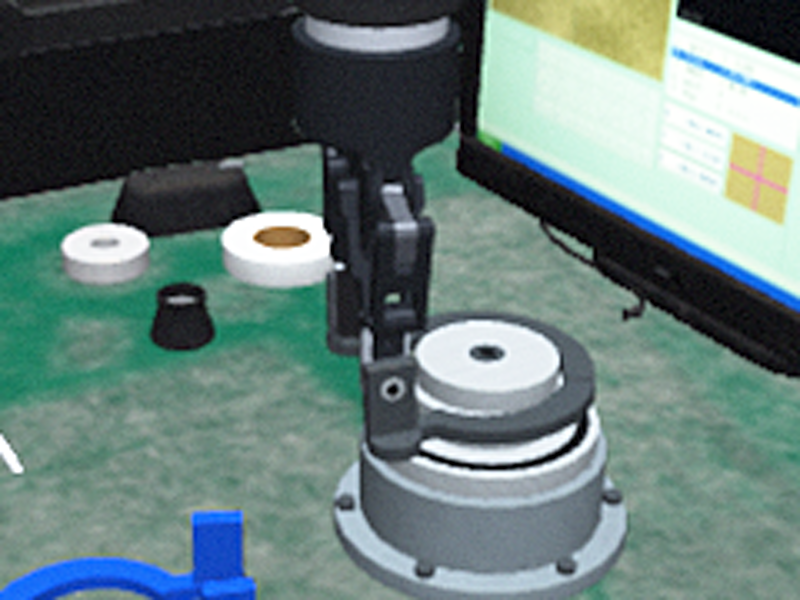

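The lugs came down 4 mm but the back seems to be still on the lip. I'll measure the ring's x position and tilt.

```bash
cat > m2.py <<'E'
from h import *
import sys
k=sys.argv[1]
a=np.array([.276,.961]);b=np.array([-.961,.276]);o=np.array([562.2,44.4])
for n in('wrist','side','scene'):
    X,p,ok=cloud(f"pics/{n}{k}.npz")
    e=X[...,:2]-o;y=e@a;x=e@b;z=X[...,2];dark=p.max(-1)<100
    g=ok&(abs(x-56)<22)&(abs(y)>41)&(abs(y)<60)&(z>90)&(z<134)
    for s in(-1,1):
        m=g&(y*s>0)
        if m.sum()>30:
            zt=np.percentile(z[m],95);t=m&(z>zt-4);print(n,"lug",s,m.sum(),"top",zt.round(1),"x",np.percentile(x[t],[3,97]).round(1),"y",np.percentile(y[t],[3,97]).round(1))
    # ring top face: dark, radius 38..52, by sector
    r=np.hypot(x,y);A=np.degrees(np.arctan2(y,x))%360
    for lo in range(60,300,30):
        m=ok&dark&(r>41)&(r<50)&(A>=lo)&(A<lo+30)&(z>66)&(z<102)
        if m.sum()>25: print(n,lo,m.sum(),"z",np.percentile(z[m],[10,50,90]).round(1))
    m=ok&dark&(abs(y)<10)&(x<-30)&(x>-75)&(z>66)&(z<102)
    if m.sum()>10: print(n,"back x range",np.percentile(x[m],[2,98]).round(1))
E
python3 m2.py 5
```

```text
wrist lug -1 2399 top 126.2 x [60.3 71.7] y [-50.7 -42.2]
wrist lug 1 2436 top 126.3 x [60.6 71.2] y [41.6 52. ]
side lug -1 411 top 126.9 x [48.5 70.3] y [-52.2 -41.5]
side lug 1 59 top 125.3 x [65.7 70.3] y [43.7 51.9]
scene lug -1 104 top 126.2 x [64.6 73.9] y [-49.8 -42.3]
scene lug 1 261 top 127.6 x [49.6 72.4] y [41.7 52.9]
```

```bash
sed -i 's/p.max(-1)<100/p.max(-1)<135/' m2.py; for k in 0 5; do echo == $k; python3 m2.py $k; done
python3 - <<'E'
import cv2
p=cv2.imread('pics/side5.png');print(p[270:285,405:420:5].tolist()[::5], p[262:280:4,415].tolist())
cv2.imwrite('pics/side5z.png',cv2.resize(p[225:325,330:440],(792,720)[:2] and (660,600),interpolation=cv2.INTER_CUBIC))
E
```

```text
== 0
wrist lug -1 76 top 95.2 x [52.6 66.4] y [-44.3 -41.1]
wrist lug 1 97 top 95.2 x [52.4 66.7] y [41.1 44.1]
wrist 60 479 z [92.9 93.8 94.8]
wrist 90 469 z [92.9 93.9 94.8]
wrist 120 441 z [92.9 93.8 94.8]
wrist 150 455 z [92.2 94.2 95.3]
wrist 180 426 z [91.2 94.2 95.3]
wrist 210 374 z [92.8 93.7 94.6]
wrist 240 366 z [92.8 93.7 94.7]
wrist 270 369 z [92.9 93.7 94.6]
wrist back x range [-57.4 -41. ]
side lug -1 33 top 94.6 x [51.9 66.9] y [-45.7 -41. ]
side 150 41 z [88.9 94.  95.1]
side 180 38 z [93.  94.2 95.2]
side 210 43 z [92.4 93.7 94.5]
side 240 46 z [92.8 93.7 94.5]
side 270 57 z [90.2 93.4 94.9]
side back x range [-57.1 -35.5]
scene 60 50 z [85.4 92.8 95.3]
scene 90 36 z [67.  93.3 94.6]
scene 120 39 z [66.6 93.6 95.2]
scene 150 32 z [92.8 94.3 95.8]
scene back x range [-54.6 -39.6]
== 5
wrist lug -1 2399 top 126.2 x [60.3 71.7] y [-50.7 -42.2]
wrist lug 1 2436 top 126.3 x [60.6 71.2] y [41.6 52. ]
side lug -1 411 top 126.9 x [48.5 70.3] y [-52.2 -41.5]
side lug 1 59 top 125.3 x [65.7 70.3] y [43.7 51.9]
side 150 33 z [93.7 94.8 95.4]
side 180 43 z [93.3 94.2 95.4]
side 210 39 z [91.5 93.3 94.3]
side 240 32 z [91.9 92.6 93.6]
side back x range [-52.  -37.6]
scene lug -1 104 top 126.2 x [64.6 73.9] y [-49.8 -42.3]
scene lug 1 261 top 127.6 x [49.6 72.4] y [41.7 52.9]
scene 90 29 z [66.9 92.5 93.8]
scene 120 32 z [92.4 93.6 94.5]
scene 150 26 z [93.1 94.7 95.6]
scene back x range [-51.3 -40. ]
[[[248, 245, 239], [112, 106, 93], [106, 101, 86]], [[141, 135, 125], [106, 101, 86], [113, 106, 94]], [[113, 105, 91], [108, 100, 91], [84, 75, 68]]] [[137, 149, 122], [106, 95, 85], [106, 101, 86], [97, 89, 78], [113, 105, 94]]
```

View pics/side5z.png

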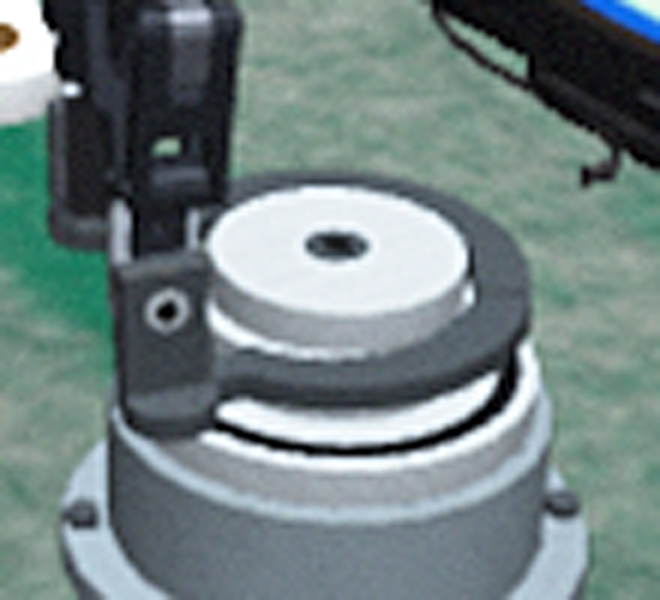

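The ring is tilted. Its back is still on the lip at z≈94.5, and it has slid 5.5 mm towards the lugs: the back's outer edge went from -57 to -52, because lug friction held x fixed during the spread. I'll lift it level, shift it back along tool −x, then go down.

Call:
play_rows(
  commands=[
    [[0,0,0,0,0,-0.002,0.34],[0,0,0,0,0,-0.002,0.34],[0,0,0,-0.001,0,-0.0005,0.34],[0,0,0,-0.0015,0,0,0.34],[0,0,0,-0.0015,0,0,0.34],[0,0,0,-0.0015,0,0,0.34],[0,0,0,0,0,0,0.34]],
  ],
)

```text
time_s: 5.7
tool_pos: [511.3, 59.0, 100.0]
orientation: [[-0.961, 0.276, 0.0], [0.276, 0.961, -0.0], [-0.001, -0.0, -1.0]]
ft_force: [3.1, -0.6, -2.1]
finger_gap: 56.4
```

```bash
python3 look.py 6 wrist,side,scene; python3 m2.py 6
```

```text
5.85 [511.24  59.04 100.09] 56.395216009367054 [ 3.69 -1.39 -3.93] [-0.342 -0.661 -0.02 ]
wrist lug -1 3298 top 132.5 x [54.2 64.7] y [-50.6 -42.2]
wrist lug 1 3364 top 132.5 x [54.1 64. ] y [42.  52.2]
wrist 90 162 z [80.2 82.8 86.3]
wrist 240 27 z [79.9 81.3 84.8]
side lug -1 462 top 131.4 x [41.1 63.3] y [-51.8 -41.6]
side lug 1 94 top 129.7 x [61.  63.5] y [43.3 49.8]
side 180 41 z [84.3 85.1 86.1]
side 210 34 z [84.  85.5 86.9]
side back x range [-53.5 -39.5]
scene lug -1 142 top 130.7 x [55.5 68.9] y [-51.5 -41.7]
scene lug 1 288 top 132.1 x [44.6 65.7] y [41.3 53.1]
```

View pics/side6c.png

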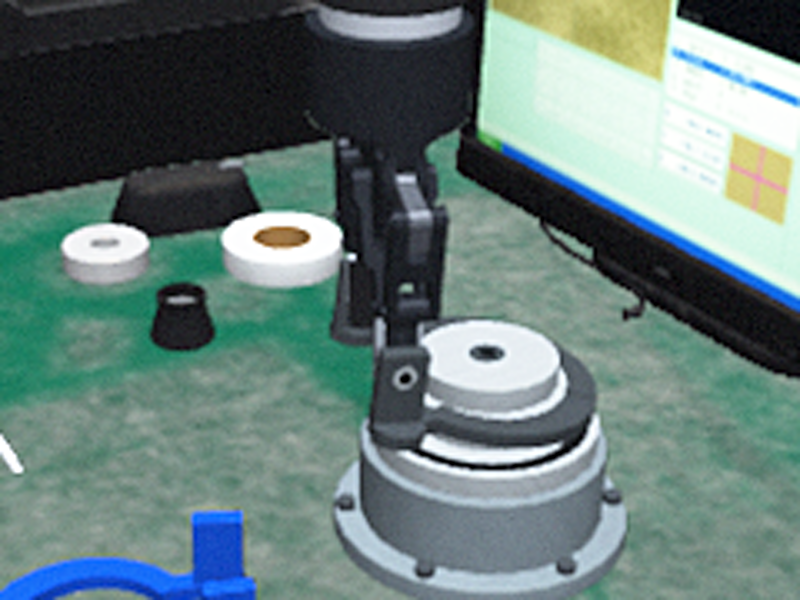

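The side view shows the back of the ring now past the lip, with its top at z≈85 and its outer edge near (590,400). The front is still high, so I'll go down gently.

Call:
play_rows(
  commands=[
    [[0,0,0,0,0,0.002,0.34],[0,0,0,0,0,0.002,0.34],[0,0,0,0,0,0.002,0.34],[0,0,0,0,0,0.002,0.34],[0,0,0,0,0,0,0.34]],
  ],
)

```text
time_s: 6.35
tool_pos: [510.2, 59.3, 91.7]
orientation: [[-0.961, 0.275, -0.001], [0.275, 0.961, 0.0], [0.001, -0.0, -1.0]]
ft_force: [0.4, 1.7, -1.4]
finger_gap: 56.2
```

```bash
python3 look.py 7 wrist,side,scene; python3 m2.py 7
```

```text
6.5 [510.44  59.25  92.05] 56.10050438565449 [-1.58  0.09  0.18] [0.044 0.184 0.02 ]
wrist lug -1 2640 top 124.4 x [55.3 65.7] y [-50.8 -42.2]
wrist lug 1 2641 top 124.4 x [55.2 65. ] y [41.7 52.2]
wrist 90 32 z [71.1 72.2 73.9]
side lug -1 366 top 124.6 x [42.9 64.4] y [-51.8 -41.2]
side lug 1 71 top 123.7 x [59.4 63.6] y [41.8 51.3]
side 180 34 z [73.7 74.6 76. ]
side 210 42 z [74.2 75.4 77.6]
side back x range [-52.1 -41.7]
scene lug -1 114 top 124.4 x [56.1 67.9] y [-50.9 -41.4]
scene lug 1 215 top 125.6 x [45.6 66.5] y [41.4 53.1]
scene 120 26 z [73.9 75.  76.6]
```

View pics/side7c.png

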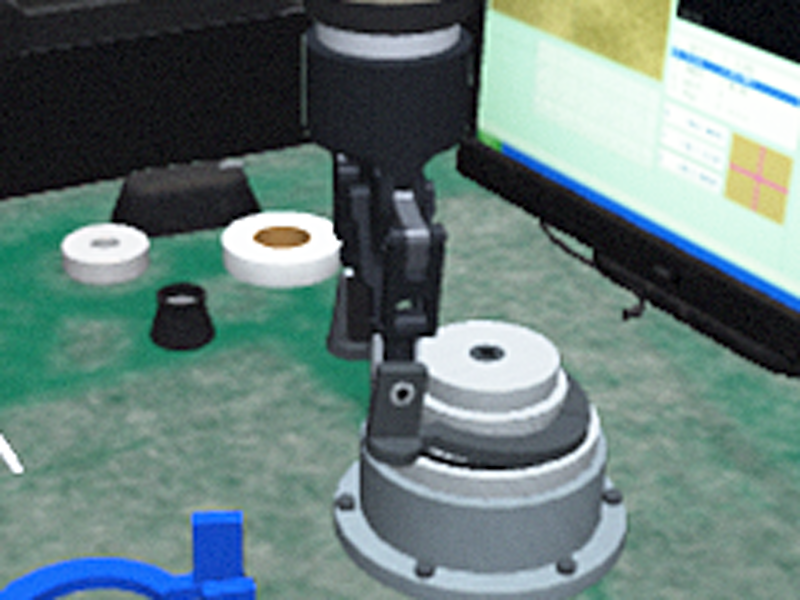

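View pics/scene7c.png

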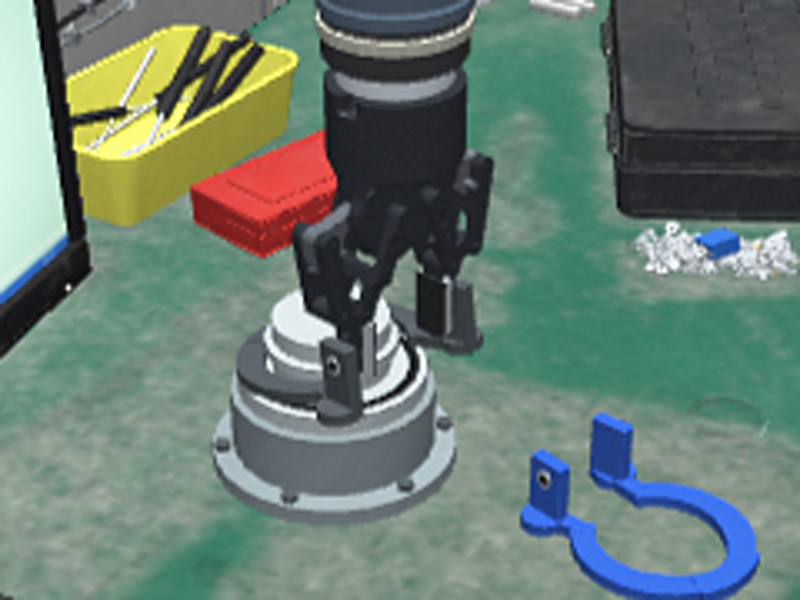

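The back of the ring is nearly on the bearing, with its top at about 75 against 73 when seated. The lugs are still at 124.5 and need to reach 109. I'll continue down.

Call:
play_rows(
  commands=[
    [[0,0,0,0,0,0.002,0.34],[0,0,0,0,0,0.002,0.34],[0,0,0,0,0,0.002,0.34],[0,0,0,0,0,0.002,0.34],[0,0,0,0,0,0.002,0.34],[0,0,0,0,0,0.002,0.34],[0,0,0,0,0,0.001,0.34],[0,0,0,0,0,0,0.34]],
  ],
)

```text
time_s: 7.3
tool_pos: [510.7, 59.2, 78.9]
orientation: [[-0.961, 0.276, -0.0], [0.276, 0.961, -0.0], [0.0, -0.0, -1.0]]
ft_force: [-1.1, -0.2, -0.7]
finger_gap: 56.1
```

```bash
python3 look.py 8 wrist,side,scene; python3 m2.py 8
```

```text
7.45 [510.78  59.18  79.14] 56.114683580123234 [-0.14 -0.19 -0.02] [0.073 0.135 0.037]
wrist lug -1 2579 top 133.3 x [58.8 66.2] y [-58.1 -41.7]
wrist lug 1 2671 top 133.3 x [59.1 66.2] y [41.6 58.9]
side lug -1 269 top 132.2 x [41.2 63.9] y [-59.2 -43.3]
side 180 35 z [72.1 73.5 74.8]
side back x range [-57.2 -43.1]
scene lug -1 72 top 132.3 x [60.4 67.7] y [-54.6 -42.5]
scene lug 1 165 top 132.0 x [46.  67.5] y [41.5 59.6]
```

View pics/side8c.png

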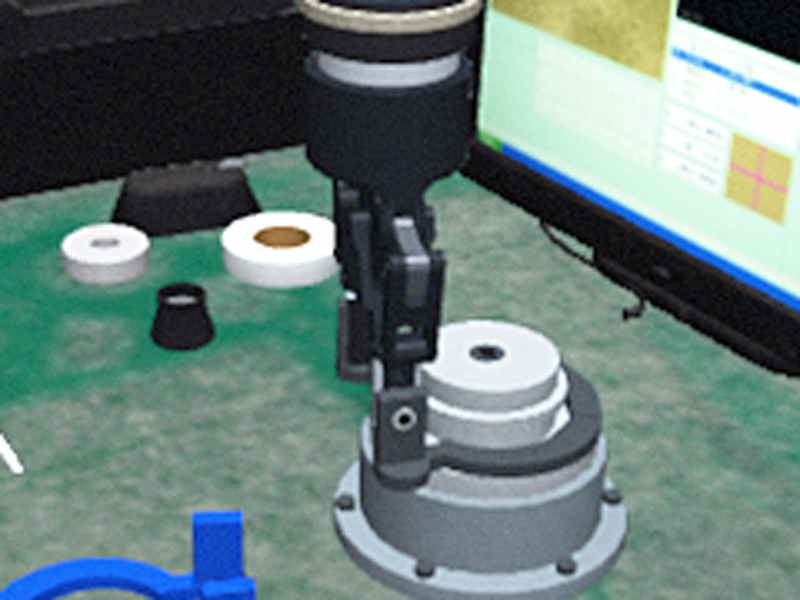

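View pics/scene8c.png

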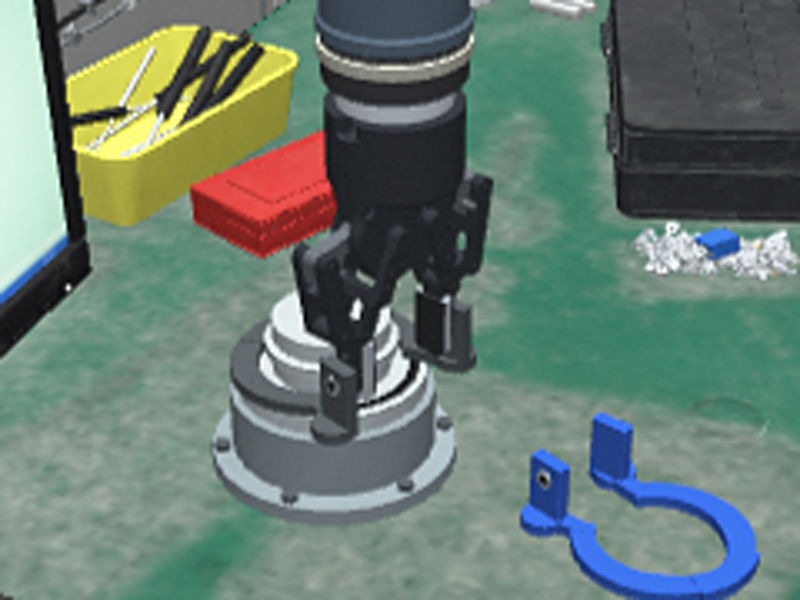

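The ring is past the lip all round and almost flat. I'll ease down until it is felt to stop.

Call:
play_rows(
  commands=[
    [[0,0,0,0,0,0.0007,0.34],[0,0,0,0,0,0.0007,0.34],[0,0,0,0,0,0.0006,0.34],[0,0,0,0,0,0,0.34]],
  ],
)

```text
time_s: 7.85
tool_pos: [510.9, 59.2, 78.0]
orientation: [[-0.961, 0.276, 0.001], [0.276, 0.961, 0.0], [-0.001, 0.0, -1.0]]
ft_force: [-4.8, 0.0, 10.2]
finger_gap: 56.4
```

```bash
sed -i 's/(z<134)/(z<118)/' m2.py; python3 look.py 9 wrist,side; cp pics/scene8.npz pics/scene9.npz; python3 m2.py 9|grep -v scene
```

```text
7.95 [510.83  59.19  77.97] 56.33081259476574 [-4.7  -0.96 10.3 ] [-0.049  0.738  0.044]
wrist lug -1 1683 top 109.6 x [54.6 65.5] y [-50.5 -42.2]
wrist lug 1 1723 top 109.7 x [54.7 64.8] y [41.7 52.1]
side lug -1 228 top 113.0 x [43.4 63.7] y [-51.  -41.1]
side 180 37 z [72.1 73.6 75.1]
side 210 26 z [72.3 72.8 74. ]
side back x range [-57.3 -43.2]
```

The ring is felt to stop at about 10 N, with the lug tops at 109.6 (109 expected) and the back top at 73, so it is seated flat. I'll let it contract, following the lugs' arc.

Call:
play_rows(
  commands=[
    [[0,0,0,0.0007,0,-0.0006,0.4],[0,0,0,0.0007,0,-0.0006,0.46],[0,0,0,0.0007,0,-0.0006,0.52],[0,0,0,0.0007,0,-0.0005,0.58],[0,0,0,0.0007,0,-0.0004,0.64],[0,0,0,0.0007,0,-0.0002,0.7],[0,0,0,0.0007,0,0,0.76],[0,0,0,0.0005,0,0,0.82]],
  ],
)

```text
time_s: 8.75
tool_pos: [504.9, 60.7, 79.6]
orientation: [[-0.961, 0.276, -0.001], [0.276, 0.961, -0.0], [0.001, -0.0, -1.0]]
ft_force: [0.2, 0.0, -0.1]
finger_gap: 15.4
```

Call:
play_rows(
  commands=[
    [[0,0,0,0,0,0,0.9],[0,0,0,0,0,0,1],[0,0,0,0,0,0,1],[0,0,0,0,0,0,1]],
  ],
)

```text
time_s: 9.15
tool_pos: [505.4, 60.7, 79.9]
orientation: [[-0.961, 0.276, -0.0], [0.276, 0.961, -0.0], [0.0, -0.0, -1.0]]
ft_force: [0.1, -0.3, 0.4]
finger_gap: -0.0
```

```bash
python3 look.py 10 wrist,side,scene; sed 's/abs(y)>41)&(abs(y)<60/abs(y)>21)\&(abs(y)<60/' m2.py > m3.py; python3 m3.py 10
```

```text
9.3 [505.48  60.67  79.93] 0.06121660547102786 [ 0.64 -0.53  0.49] [0.021 0.015 0.033]
wrist lug -1 1721 top 109.6 x [57.8 70.9] y [-30.2 -21.8]
wrist lug 1 1689 top 109.6 x [57.5 70. ] y [23.1 31.4]
side lug -1 196 top 109.3 x [46.5 69.8] y [-33.8 -23.6]
side lug 1 33 top 109.2 x [65.9 68.7] y [22.  31.1]
side 180 33 z [72.3 73.4 75.2]
side 210 41 z [71.7 72.7 73.9]
side 240 47 z [71.9 72.9 73.7]
side 270 54 z [68.5 72.5 73.8]
side back x range [-58.5 -44.6]
scene lug -1 76 top 109.5 x [59.3 74.5] y [-30.4 -21.8]
scene lug 1 130 top 110.0 x [48.6 72.4] y [24.8 34.2]
scene 60 43 z [68.8 72.6 74.5]
scene 90 36 z [71.4 72.8 74.5]
scene 120 26 z [71.7 73.1 74.6]
scene back x range [-57.3 -49.2]
```

View pics/wrist10.png

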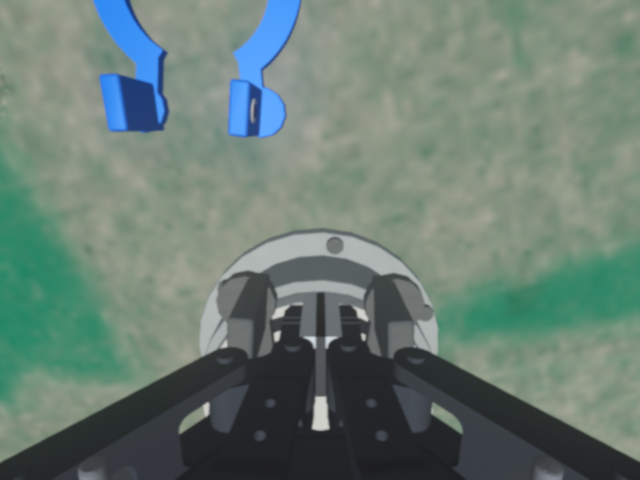

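View pics/scene10c.png

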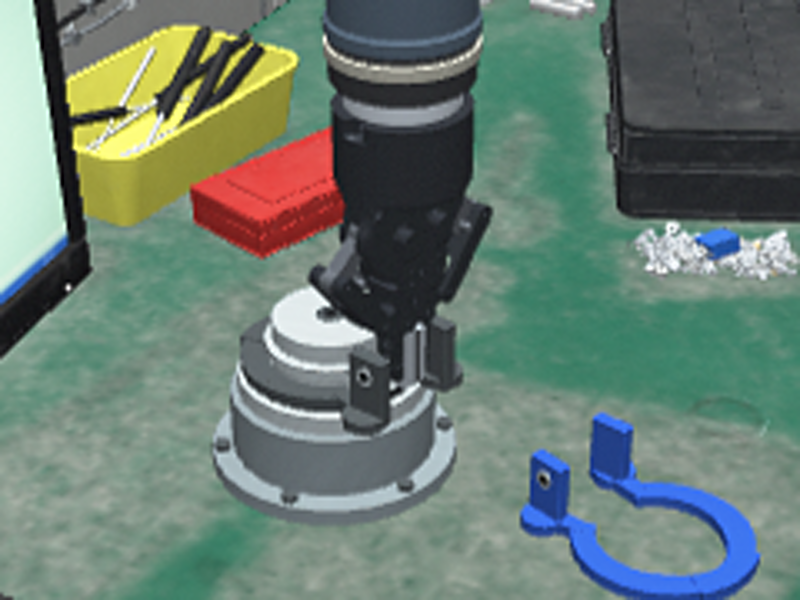

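The views show the ring flat, with its top at z≈73, and contracted, with a lug gap of about 45 mm. The shut fingers sit free between the lugs. I'll withdraw straight up.

Call:
play_rows(
  commands=[
    [[0,0,0,0,0,-0.005,1],[0,0,0,0,0,-0.01,1],[0,0,0,0,0,-0.02,1],[0,0,0,0,0,-0.03,1],[0,0,0,0,0,-0.03,1],[0,0,0,0,0,-0.03,1],[0,0,0,0,0,-0.01,1],[0,0,0,0,0,0,1]],
  ],
)

```text
time_s: 10.1
tool_pos: [506.4, 60.8, 216.8]
orientation: [[-0.961, 0.276, 0.003], [0.276, 0.961, 0.0], [-0.003, 0.001, -1.0]]
ft_force: [-0.1, 0.2, -1.3]
finger_gap: 0.1
```

```bash
python3 look.py 11 wrist,side,scene;  python3 m3.py 11
```

```text
10.25 [504.9   60.6  213.85] -0.24752867281652033 [ 0.08 -0.86 -0.01] [-0.04  -0.019  0.047]
wrist lug -1 559 top 110.0 x [48.2 70.6] y [-30.9 -21.9]
wrist lug 1 570 top 109.9 x [47.4 69.6] y [23.5 32.4]
wrist 60 308 z [71.9 72.8 73.6]
wrist 90 223 z [71.9 72.7 73.6]
wrist 120 61 z [72.1 72.9 73.6]
wrist 210 65 z [72.  72.9 73.7]
wrist 240 201 z [72.  72.8 73.5]
wrist 270 294 z [71.9 72.8 73.7]
side lug -1 196 top 109.5 x [47.7 69.5] y [-32.7 -23. ]
side lug 1 178 top 109.2 x [45.6 68.6] y [21.8 31.1]
side 180 30 z [70.4 73.6 74.3]
side 210 50 z [71.8 72.6 73.9]
side 240 47 z [71.8 72.6 73.6]
side 270 57 z [68.5 72.7 73.5]
side back x range [-58.7 -44.2]
scene lug -1 119 top 109.4 x [49.5 72.4] y [-30.  -21.2]
scene lug 1 133 top 110.2 x [48.9 71.4] y [24.  33.4]
scene 60 36 z [69.4 72.1 73.7]
scene 90 31 z [71.5 72.7 73.8]
scene 120 27 z [71.5 73.3 74.4]
scene back x range [-57.8 -48.5]
```

View pics/side11.png

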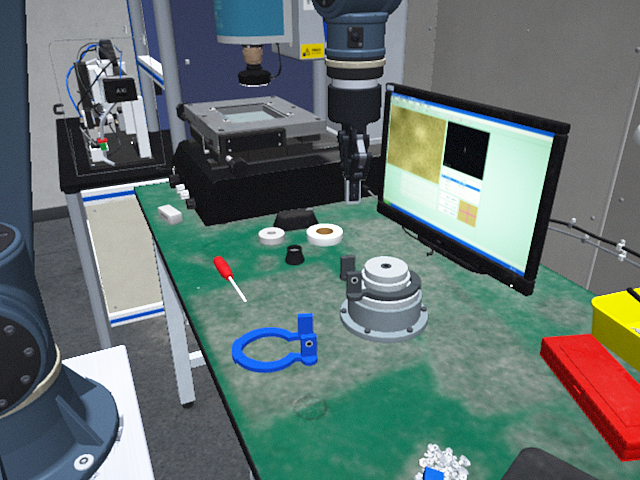

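View pics/scene11.png

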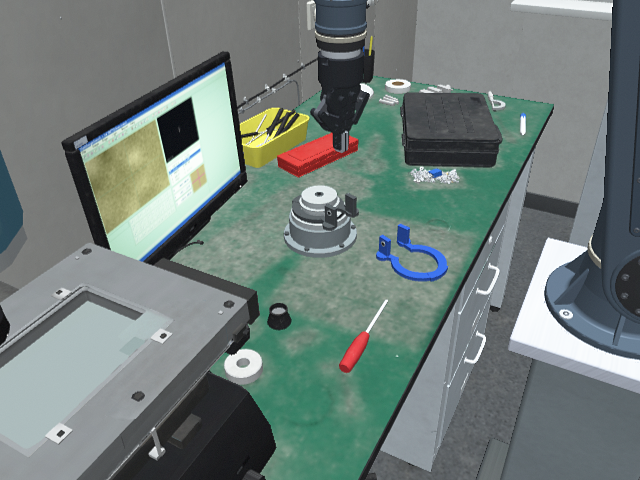

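Both views show the ring in the groove, at about (320,215) in the scene view and (385,285) in the side view. The arm is clear and the tape, loupe and driver are where they were. I'm handing in.

```bash
python3 -c "
from station import *
print(sign_off())"
```

```text
the job is handed in; nothing more can be done
None
```

The ring is locked in the groove, lying flat on the bearing. I handed the job in at about 10.3 s; sign-off gives no verdict.

- **What I did:** I put the shut fingertips between the lugs and opened them to a lug gap of about 84 mm. I took the ring down past the lip until it stopped on the bearing at about 10 N, let it contract, and withdrew straight up.
- **One correction:** on the first try the ring slid about 5 mm towards the lugs and its back stayed caught on the lip. I lifted it level, shifted it back about 5.5 mm and went down again. It passed the lip tilted, back first, and then levelled.
- **Last checks:**
  - The ring top is at z ≈ 73 mm in every sector I could measure, which puts its underside at 65 mm.
  - The lug tops are at 109–110 mm, against 109 expected.
  - The gap between the lugs measures about 45 mm, against 46 contracted.
  - Contact force was near zero after release, and the arm is about 100 mm above the lugs.
  - The tape, loupe and screwdriver look unmoved in the pictures; I did not measure them.

No check in the final views failed. Earlier readings disagreed by a few mm where the fingers were also in the measured area.

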